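# Eject one wooden plug and nudge it onto the green mark

### The job

Press the black plunger of the red dispenser all the way down once, so that it ejects a single wooden plug, and let the plunger come back up. Then nudge the ejected plug aside with the fingertips, sliding it along the bench until it lies wholly on the round green mark. Do not lift the plug, leave the other plugs in the magazine, and leave everything else on the bench where it is.

Things in the scene. Friction and masses are not known exactly. Their poses are not given: they have to be found in the camera images.
- dispenser: red plug dispenser fixed to the bench. Origin: on the bench, on its magazine's axis; +x is the way plugs come out, z up. Magazine: 59 mm wide square well, open on top, 46 mm tall, to x = +-27 mm. Behind it a body 59 mm wide, 30 mm tall, to x = -120 mm (feet 6 mm high to y = +-52) carries the plunger column, 34 mm across, 60 mm tall, at x = -70, y = 0
- exit (a point): point on the bench at x = +73, y = 0 mm of the dispenser, same axes: about where the plug's centre lies once ejected (up to 20 mm farther after a fast press). A full press slides the lowest plug out here, flat on the bench; on release a spring draws plunger and pusher back and the stack drops by one plug. Each further full press ejects another plug
- plunger (a joint): plunger travel, m: 0 up (rest), 0.030 fully down against its stop. Spring-returned: about 1.5 N at rest, 3 N fully down, plus drag of 15 N per m/s; about 4 to 5 N when pressed slowly, then a firm stop. The plug is fully ejected beyond 0.027
- plunger_top (a point): centre of the top face of the plunger's round black cap (40 mm across), facing up, 105 mm above the bench when up; pressed straight down. Moves with the plunger
- plug0: the lowest of three mid-brown wooden plugs in the magazine, the one to be ejected: disc 40 mm across, 14 mm thick, about 14 g, lying flat. Origin: centre of underside
- plug1: the second plug in the magazine, same size; drops to the bench level when the first is out and stays in the magazine. Origin: centre of underside
- plug2: the third (top) plug in the magazine, same size, stays in the magazine. Origin: centre of underside
- mark_green: green round mark painted flush on the bench, 100 mm across, 115 to 160 mm to one side of where the plug comes out (either side). Origin: its centre, at bench level
- mark_orange: orange round mark painted flush on the bench, 100 mm across, on the other side; a dark rejected plug lies on it. Origin: its centre
- screw_jar: closed jar of screws with blue cap, 52 mm across, 65 mm tall; stands behind one mark. Origin: centre of underside. Leave alone
- tape: yellow tape measure, 60 x 36 x 56 mm tall; stands behind the other mark. Origin: centre of underside. Leave alone
- sander: cork sanding block 55 x 100 x 22 mm, lying beyond where the plug comes out. Origin: centre of underside. Leave alone
- mallet: rubber mallet lying on the right, 280 mm long, 50 mm high; x axis along the handle towards the head. Leave alone
- chisel: orange-handled chisel lying on the left, 250 mm long, 26 mm high; x axis towards the blade. Leave alone
- glue: glue bottle, 60 mm across, 170 mm tall, standing on the left. Origin: centre of underside. Leave alone
- reject: dark wooden plug, 40 mm across, 14 mm thick, lying on the orange mark. Origin: centre of underside. Leave alone
Not all that is in view belongs to the job. Of the things that look like the dispenser, the middle-sized one is meant. What is shaped like the plug2 but purple is not meant.

How it is judged:
On the way, in this order (a step that is already met when the one before it is completed fails the run):
1. the plunger is pressed fully down and the lowest plug is out of the slot (value of joint plunger above 0.027 m and x of plug0 in the frame of dispenser above 0.058 m), for 0.05 s.
2. the plunger is back up, with one plug out and two in the magazine (value of joint plunger below 0.003 m and x of plug0 in the frame of dispenser above 0.058 m and horizontal distance between each of plug1, plug2 and dispenser below 0.008 m), for 0.1 s.
At the end, for the whole second after the job is handed in: The ejected plug lies flat and still on the bench, wholly on the green mark (centres within 30 mm); the plunger is up (within 3 mm); the other two plugs are in the magazine (within 8 mm of its axis); everything else is within 20 mm of where it was (horizontal distance between plug0 and mark_green below 0.03 m and height (world z) of plug0 below 0.004 m and angle between plug0's own z axis and vertical below 0.1 rad and linear speed of plug0 below 0.02 m/s and value of joint plunger below 0.003 m and horizontal distance between each of plug1, plug2 and dispenser below 0.008 m and distance of each of screw_jar, tape, sander, mallet, chisel, glue, reject from where it was at the start of the episode below 0.02 m); the robot touches nothing.
It fails at once if the ejected plug is lifted off the bench (more than 10 mm) (height (world z) of plug0 above 0.01 m).
It fails at once if a second plug is ejected from the magazine (horizontal distance between any of plug1, plug2 and dispenser above 0.015 m).
It fails at once if a plug is lifted out of the magazine (height (world z) of plug1 above 0.022 m or height (world z) of plug2 above 0.036 m).
It fails at once if another thing on the bench is moved by more than 20 mm (distance of any of screw_jar, tape, sander, mallet, chisel, glue, reject from where it was at the start of the episode above 0.02 m).
It also fails if it takes over 48 s, if anything falls off the work surface, if the arm or the gripper's body presses on something with over 40 N, if the wrist force passes 120 N, or if a joint passes its speed limit or range.

### The arm

A 6-joint arm with a two-finger parallel gripper is mounted at the origin on the work surface. World frame = base frame: x ahead of the robot, y to its left, z up, the work surface at z = 0. Lengths are in m, angles in rad, forces in N, time in s.
With the tool pointing down it reaches from about 0.35 to 0.775 m from the base axis. Payload 5.5 kg.
Tool frame: the origin (TCP) lies at the very end of the fingers, on their centre line; the grasp point (between the pads) lies 19 mm behind it; z points along the fingers, y is the direction in which the jaws open and shut (so a half turn about z gives the same grasp; the last joint's range is limited). The gripper opens to 85 mm and grips with 20 to 120 N. Pads are 22 mm wide; open, the fingers measure 114 mm over their backs; the gripper's body (76 mm by 85 mm) begins 54 mm behind the grasp point. The pads swing forward as they close: fully open they stand 13 mm farther back than shut.
Start: joints at [1.044, 0.313, 0.046, 1.304, 0, 1.431], TCP at [0.217, 0.533, 0.231] pointing down, gripper open.
Joint ranges: [-2.76, 2.76], [-0.86, 1.69], [-1.03, 1.26], [-2.2, 2.34], [-1.47, 1.5], [-3.14, 3.14]. Speed limits (rad/s): [2.57, 2.57, 3.14, 3.14, 3.14, 3.14].

### API

Orientations are given as [roll, pitch, yaw] about the fixed x, y, z axes, in that order (R = Rz(yaw) Ry(pitch) Rx(roll)).
In Python, from bench import * gives the robot as it stands.
- The arm moves only by the tool arm_command, never from a script. Its argument "steps" is a list of rows, each an object of numbers: "tx", "ty", "tz": the shift along the tool's x, y, z in mm; "rx", "ry", "rz": the turn, a rotation vector about the tool's x, y, z in rad; "grip": the closure, from 0 (fully open) to 1 (shut). In form: [{"tx": .., "ty": .., "tz": .., "rx": .., "ry": .., "rz": .., "grip": ..}, ...]. A call has 1 to 8 rows; each row shifts and turns the commanded pose from where the row before left it, along the tool's axes as they then stand; what a row does not reach is not made up. A row lasts 1/8 s, in which the tool goes at most 62.5 mm and 10.7 degrees, less where a joint would pass 70% of its speed; a pose out of reach is approached as far as the arm can. A call with a gripper value outside its range is refused whole. The fingers move at their own pace and stop on an object; "grip_force" is the grip in N (left out, the last holds). Time passes only in rows, so rows that do not move let the fingers close. It gives the time, the measured TCP pose, the force and the opening at its end, in the units of the state.
- read_state(): the state, without advancing time (a new reading comes with each control period).
- read_camera(name): name is "scene" or "top" or "wrist"; returns the picture (420x560x3 uint8, red, green, blue); there is no depth.
- calibration(name): a dict with "K" (3x3 intrinsics, pixels), "world_from_camera" (4x4, takes a point from camera to world coordinates). Camera axes: x right, y up, looking along -z (the intrinsics and any distortion apply to the point x, -y, -z); pixel columns grow to the right and rows downward; lengths in m; the calibration is good to about 2 mm. The wrist camera is an equidistant fisheye: a pixel r from the principal point sees the ray r / f radians off the axis. A picture is of the moment at which its call begins: read the wrist's pose just before it. calibration takes no time and is no camera call; for the wrist camera it gives the pose at the moment of the call.
- sign_off(): hands the job in, once; it reports no verdict.
The state is a dict: "time_s": time; "joint_positions": joint angles; "qvel": joint speeds; "joint_torque": joint torques, N m; "eef_pos": TCP position; "eef_rot": TCP orientation; "ft_force": force on the tool from outside, world axes, zero at the start; "torque": the same for the moment, N m; "finger_gap": finger opening in m.
Only numpy, scipy, OpenCV 4.12 (cv2) and the standard library are available. Lean on these libraries where they do the work, as an engineer would, in place of code of your own. Each camera call takes 0.05 s, during which the arm holds its last target.

## Working session

There is one attempt and no reset: what is moved stays moved. The work goes in short steps, Python scripts to look and compute and a tool call to move; the robot and the scene stay as the last step left them, time stands still between calls to the robot, and variables do not carry over. Pictures are saved under pics/ and viewed, and the job is handed in when it is done.

Besides the shell and the picture viewer there is one more tool, called after "Call:" in YAML: its name, and indented under it one key for each argument. arm_command: Moves the arm, as the interface text tells. Its arguments: {"type":"object","properties":{"steps":{"type":"array"},"grip_force":{"type":"number"}},"required":["steps"]}

```bash
mkdir -p pics
python3 - <<'E'
from bench import *
import cv2
s=read_state();print(s)
for n in ("top","scene"):
    c=calibration(n);print(n,c)
    cv2.imwrite(f"pics/{n}0.png",cv2.cvtColor(read_camera(n),cv2.COLOR_RGB2BGR))
E
```

```text
{'time_s': 0.0, 'joint_positions': array([ 1.04440008e+00,  3.14015343e-01,  4.49713872e-02,  1.30362600e+00,
       -3.13721153e-06,  1.43121548e+00]), 'qvel': array([ 0.00064272, -0.00075467, -0.00128294, -0.00098109, -0.00139684,
       -0.00168711]), 'joint_torque': array([-1.16533515e-04, -4.80630505e+01,  2.98531044e+01,  1.96498632e-02,
       -9.46689920e-05,  1.39788699e-05]), 'eef_pos': array([0.21664618, 0.53205685, 0.23039729]), 'eef_rot': array([-3.13973681e+00, -2.57568031e-04,  2.75477701e+00]), 'ft_force': array([-0.67429089,  0.23971939,  0.09425124]), 'torque': array([ 0.0176275 ,  0.03642563, -0.01784681]), 'finger_gap': 0.08534659010371402}
top {'K': array([[472.5709058 ,   0.        , 282.55024076],
       [  0.        , 472.5709058 , 211.42814062],
       [  0.        ,   0.        ,   1.        ]]), 'world_from_camera': array([[ 0.02597755,  0.99529452, -0.09334871,  0.39907163],
       [-0.99965625,  0.02553299, -0.00595378,  0.01865102],
       [-0.00354229,  0.09347129,  0.99561567,  1.67492872],
       [ 0.        ,  0.        ,  0.        ,  1.        ]])}
scene {'K': array([[479.3101166 ,   0.        , 283.86350735],
       [  0.        , 479.3101166 , 204.72546778],
       [  0.        ,   0.        ,   1.        ]]), 'world_from_camera': array([[ 0.34324927, -0.81155392,  0.47282151,  1.15397509],
       [ 0.93919688,  0.29150854, -0.18147174, -0.21095365],
       [ 0.0094426 ,  0.50636253,  0.862269  ,  1.19370573],
       [ 0.        ,  0.        ,  0.        ,  1.        ]])}
```

View pics/top0.png

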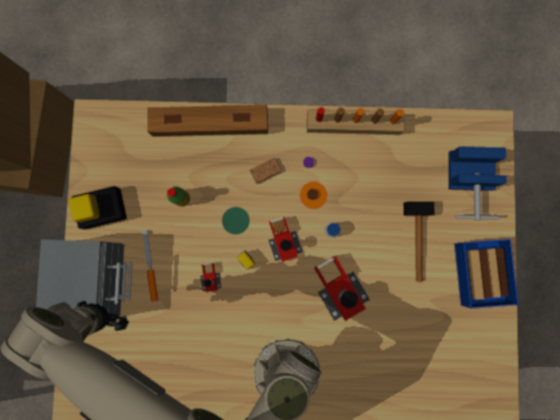

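View pics/scene0.png

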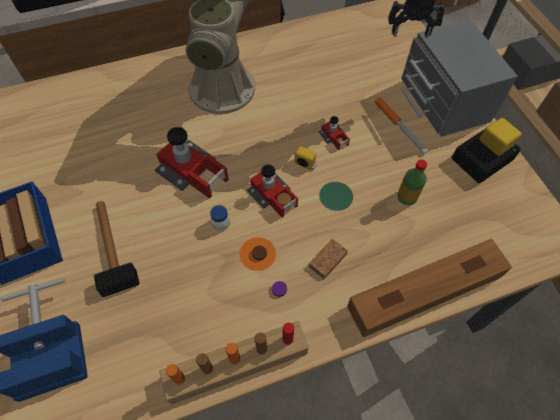

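```bash
cat > h.py <<'E'
import numpy as np, cv2
from bench import *
def ray(n,u,v,c=None):
    c=c or calibration(n);K=c["K"];T=c["world_from_camera"]
    d=np.array([(u-K[0,2])/K[0,0],-(v-K[1,2])/K[1,1],-1.]);return T[:3,3],T[:3,:3]@d
def onz(n,u,v,z):
    o,d=ray(n,u,v);return o+d*(z-o[2])/d[2]
def tri(a,b):
    o1,d1=ray("top",*a);o2,d2=ray("scene",*b)
    d1=d1/np.linalg.norm(d1);d2=d2/np.linalg.norm(d2)
    t=np.linalg.lstsq(np.c_[d1,-d2],o2-o1,rcond=None)[0]
    p,q=o1+t[0]*d1,o2+t[1]*d2
    return (p+q)/2,np.linalg.norm(p-q)
E
python3 - <<'E'
import cv2
a=cv2.imread("pics/top0.png")[140:300,190:360];b=cv2.imread("pics/scene0.png")[100:310,190:380]
cv2.imwrite("pics/topz.png",cv2.resize(a,None,fx=4,fy=3.75*4/3.75,interpolation=cv2.INTER_CUBIC)[:600])
cv2.imwrite("pics/scenez.png",cv2.resize(b[40:190],None,fx=4,fy=4,interpolation=cv2.INTER_CUBIC))
E
```

```text
(no output)
```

View pics/topz.png

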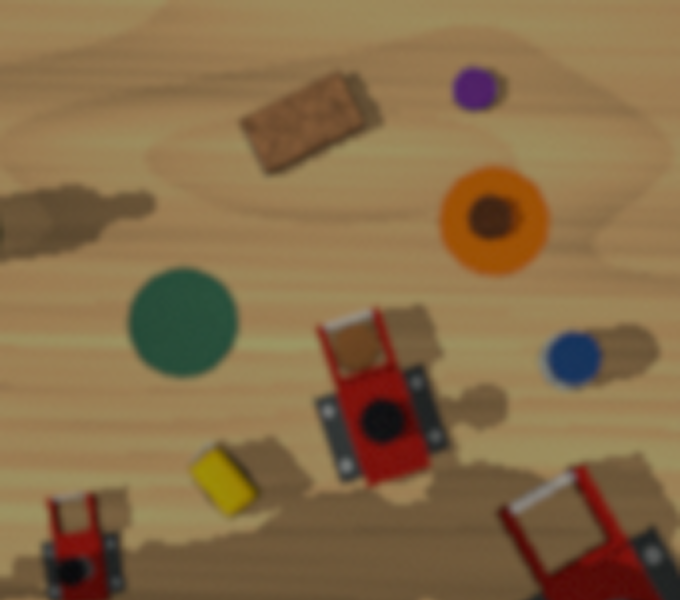

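View pics/scenez.png

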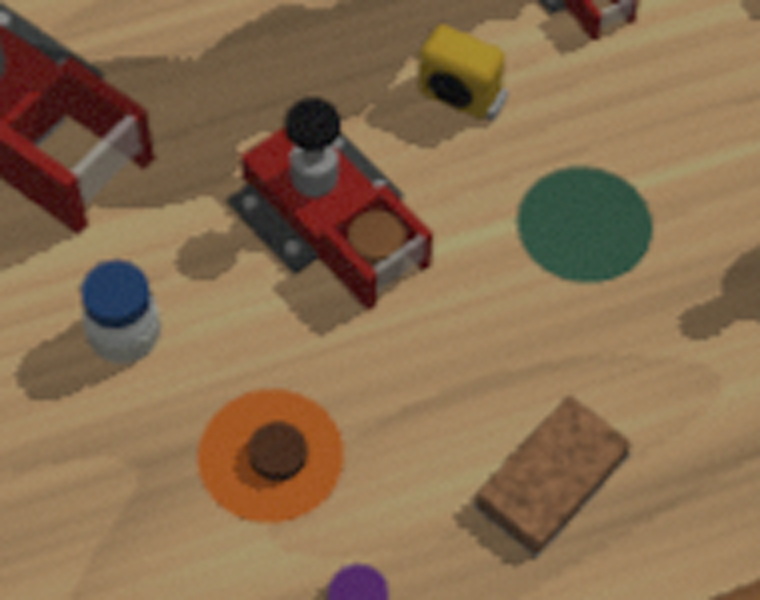

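Run:
```python
from h import *
H={n:cv2.cvtColor(cv2.imread(f"pics/{n}0.png"),cv2.COLOR_BGR2HSV) for n in("top","scene")}
def blob(n,lo,hi,box):
    x0,y0,x1,y1=box;m=cv2.inRange(H[n],lo,hi)[y0:y1,x0:x1]
    cs,_=cv2.findContours(m,cv2.RETR_EXTERNAL,cv2.CHAIN_APPROX_NONE);c=max(cs,key=cv2.contourArea)+np.array([x0,y0])
    M=cv2.moments(c);return (M['m10']/M['m00'],M['m01']/M['m00']),cv2.contourArea(c),cv2.boundingRect(c),c
r={}
for k,lo,hi,bt,bs in [("green",(65,60,30),(95,255,255),(215,200,260,240),(310,175,365,220)),
 ("orange",(8,200,120),(16,255,255),(295,175,335,215),(235,230,285,280)),
 ("blue",(100,120,60),(125,255,255),(320,215,350,245),(205,195,235,230)),
 ("yellow",(22,190,90),(35,255,255),(235,245,260,275),(290,140,325,172)),
 ("cap",(0,0,0),(180,255,48),(272,233,300,256),(255,160,281,182)),
 ]:
    a=blob("top",lo,hi,bt);b=blob("scene",lo,hi,bs);r[k]=a,b
    p,e=tri(a[0],b[0]);print(k,np.round(a[0],1),a[1],a[2],np.round(b[0],1),b[1],b[2],"tri",p.round(4),"err",round(e,4),"z0",onz("top",*a[0],0).round(3),onz("scene",*b[0],0).round(3))
Z=lambda x,y:(190+x/4-.375,140+y/4-.375)
for k,a,b in [("cap_top",(383,421),(313,121)),("plug2top",(357,347),(377,236)),("frontL",(319,329),(429,236)),("frontR",(377,309),(372,279)),
  ("reject",(490,217),(277,445)),("sand1",(240,122),(569,398)),("sand2",(271,173),(628,444)),("sand3",(368,122),(537,553)),("sand4",(340,73),(478,497)),("bodyfar R",(432,465),(0,0)),("bodyfar L",(373,486),(245,163))]:
    p,e=tri(Z(*a),Z(*b));print(k,p.round(4),round(e,4))
print("cap@105",onz("top",*Z(383,421),.105),"plug2@42",onz("top",*Z(357,347),.042),onz("scene",*Z(377,236),.042))
print("capmask@.105",onz("top",*r["cap"][0][0],.105),"back edge@30", onz("top",*Z(432,465),.03),onz("top",*Z(373,486),.03), "front@46",onz("top",*Z(319,329),.046),onz("top",*Z(377,309),.046))
for a in[(350,481),(318,400),(447,450),(415,366)]:print("feet",onz("top",*Z(*a),.006))
```

```text
green [235.4 220.1] 473.5 (223, 208, 26, 25) [335.7 195.9] 659.5 (320, 183, 33, 27) tri [ 0.5208  0.1953 -0.0038] err 0.0015 z0 [0.521 0.196 0.   ] [0.523 0.193 0.   ]
orange [313.1 194.8] 502.0 (300, 182, 27, 26) [257.5 254.3] 708.0 (240, 239, 35, 31) tri [ 0.6192 -0.0798 -0.0068] err 0.0009 z0 [ 0.618 -0.079  0.   ] [ 0.622 -0.081  0.   ]
blue [333.2 229.1] 91.5 (328, 224, 12, 11) [218.4 212.6] 158.0 (211, 206, 16, 14) tri [ 0.4943 -0.1473  0.0578] err 0.0012 z0 [ 0.498 -0.153  0.   ] [ 0.461 -0.145  0.   ]
yellow [245.5 260. ] 129.0 (238, 252, 16, 16) [313.  157.8] 2.0 (312, 157, 3, 3) tri [0.3851 0.1631 0.0242] err 0.0222 z0 [0.381 0.155 0.   ] [0.373 0.182 0.   ]
cap [285.4 244.8] 65.0 (281, 240, 10, 10) [267.8 170.8] 117.0 (262, 165, 13, 13) tri [0.4356 0.0155 0.0973] err 0.0002 z0 [0.438 0.015 0.   ] [0.372 0.035 0.   ]
cap_top [0.4353 0.0157 0.1013] 0.0001
plug2top [0.5003 0.0398 0.0357] 0.0002
frontL [0.5148 0.0732 0.0397] 0.0
frontR [0.5336 0.0235 0.039 ] 0.0004
reject [ 0.6198 -0.0751  0.0132] 0.0012
sand1 [0.6828 0.1269 0.0693] 0.0387
sand2 [ 0.6716  0.1435 -0.0389] 0.0431
sand3 [ 0.7222  0.0552 -0.0502] 0.041
sand4 [0.7282 0.0432 0.0716] 0.036
bodyfar R [ 0.3933 -0.0948  0.2535] 0.1472
bodyfar L [ 0.3748  0.002  -0.0275] 0.0432
cap@105 [0.43519384 0.0157865  0.105     ] plug2@42 [0.49991572 0.03978027 0.042     ] [0.50379715 0.03828106 0.042     ]
capmask@.105 [0.43541268 0.01560715 0.105     ] back edge@30 [ 0.39999951 -0.02775025  0.03      ] [0.38058244 0.02287469 0.03      ] front@46 [0.5143886  0.07295991 0.046     ] [0.53300352 0.0233205  0.046     ]
feet [0.38415363 0.04324521 0.006     ]
feet [0.45446053 0.07338131 0.006     ]
feet [ 0.41348763 -0.04131259  0.006     ]
feet [ 0.48665874 -0.01141642  0.006     ]
```

Call:
arm_command:
  steps:
    - {"rz": 0.165, "grip": 1}
    - {"rz": 0.165, "grip": 1}
    - {"rz": 0.165, "grip": 1}
    - {"rz": 0.165, "grip": 1}
    - {"rz": 0.166, "grip": 1}
    - {"tx": -50, "ty": 2, "grip": 1}
    - {"tx": -50, "ty": 2, "grip": 1}
    - {"tx": -50, "ty": 2, "grip": 1}
  grip_force: 30

```text
invalid input
```

Call:
arm_command:
  steps:
    - {"tx": -50, "ty": 2, "grip": 1}
    - {"tx": -50, "ty": 2, "grip": 1}
    - {"tx": -50, "ty": 2, "grip": 1}
    - {"tx": -50, "ty": 2, "grip": 1}
    - {"tx": -50, "ty": 2, "grip": 1}
    - {"tx": -50, "ty": 3, "grip": 1}
    - {"tx": -50, "ty": 3, "tz": 20, "grip": 1}
    - {"tx": -50, "ty": 3, "tz": 20, "grip": 1}

```text
invalid input
```

Call:
arm_command:
  steps:
    - {"tx": -10, "ty": 2, "grip": 1}
    - {"grip": 1}
    - {"grip": 1}

```text
invalid input
```

Call:
arm_command:
  steps:
    - {"tx": 0, "ty": 0, "tz": 0, "rx": 0, "ry": 0, "rz": 0.165, "grip": 1}
    - {"tx": 0, "ty": 0, "tz": 0, "rx": 0, "ry": 0, "rz": 0.165, "grip": 1}
    - {"tx": 0, "ty": 0, "tz": 0, "rx": 0, "ry": 0, "rz": 0.165, "grip": 1}
    - {"tx": 0, "ty": 0, "tz": 0, "rx": 0, "ry": 0, "rz": 0.165, "grip": 1}
    - {"tx": 0, "ty": 0, "tz": 0, "rx": 0, "ry": 0, "rz": 0.166, "grip": 1}
  grip_force: 30

```text
time_s: 0.72
eef_pos: [0.2168, 0.5323, 0.2308]
eef_rot: [-3.141, 0.001, 1.923]
ft_force: [-0.1, 0.5, -0.7]
finger_gap: -0.0001
```

Call:
arm_command:
  steps:
    - {"tx": -50, "ty": 2, "tz": 0, "rx": 0, "ry": 0, "rz": 0, "grip": 1}
    - {"tx": -50, "ty": 2, "tz": 0, "rx": 0, "ry": 0, "rz": 0, "grip": 1}
    - {"tx": -50, "ty": 2, "tz": 0, "rx": 0, "ry": 0, "rz": 0, "grip": 1}
    - {"tx": -50, "ty": 2, "tz": 0, "rx": 0, "ry": 0, "rz": 0, "grip": 1}
    - {"tx": -50, "ty": 2, "tz": 0, "rx": 0, "ry": 0, "rz": 0, "grip": 1}
    - {"tx": -50, "ty": 2, "tz": 0, "rx": 0, "ry": 0, "rz": 0, "grip": 1}
    - {"tx": -50, "ty": 3, "tz": 0, "rx": 0, "ry": 0, "rz": 0, "grip": 1}
    - {"tx": -50, "ty": 3, "tz": 0, "rx": 0, "ry": 0, "rz": 0, "grip": 1}

```text
time_s: 1.72
eef_pos: [0.3741, 0.1627, 0.2312]
eef_rot: [3.142, -0.0, 1.929]
ft_force: [0.8, -0.0, 0.4]
finger_gap: -0.0001
```

Call:
arm_command:
  steps:
    - {"tx": -50, "ty": 3, "tz": 20, "rx": 0, "ry": 0, "rz": 0, "grip": 1}
    - {"tx": -50, "ty": 3, "tz": 20, "rx": 0, "ry": 0, "rz": 0, "grip": 1}
    - {"tx": -50, "ty": 2, "tz": 20, "rx": 0, "ry": 0, "rz": 0, "grip": 1}
    - {"tx": -10, "ty": 0, "tz": 10, "rx": 0, "ry": 0, "rz": 0, "grip": 1}
    - {"tx": 0, "ty": 0, "tz": 0, "rx": 0, "ry": 0, "rz": 0, "grip": 1}

```text
time_s: 2.35
eef_pos: [0.4365, 0.0171, 0.1604]
eef_rot: [-3.139, -0.002, 1.927]
ft_force: [-0.6, -0.8, 0.8]
finger_gap: -0.0003
```

Run:
```python
from h import *
print(calibration("wrist"))
for n in ("wrist","top","scene"): cv2.imwrite(f"pics/{n}1.png",cv2.cvtColor(read_camera(n),cv2.COLOR_RGB2BGR))
a=cv2.imread("pics/top1.png")[190:290,230:350];b=cv2.imread("pics/scene1.png")[120:220,210:330]
cv2.imwrite("pics/both1.png",np.hstack([cv2.resize(x,None,fx=3.3,fy=3.3,interpolation=cv2.INTER_CUBIC) for x in(a,b)]))
```

```text
{'K': array([[325.1922621 ,   0.        , 278.84070463],
       [  0.        , 325.1922621 , 215.42727776],
       [  0.        ,   0.        ,   1.        ]]), 'world_from_camera': array([[ 0.93694537, -0.33729647, -0.09145745,  0.41281154],
       [ 0.34946541,  0.90224235,  0.25265128,  0.07990318],
       [-0.0027016 , -0.26868166,  0.96322524,  0.30265937],
       [ 0.        ,  0.        ,  0.        ,  1.        ]])}
```

View pics/wrist1.png

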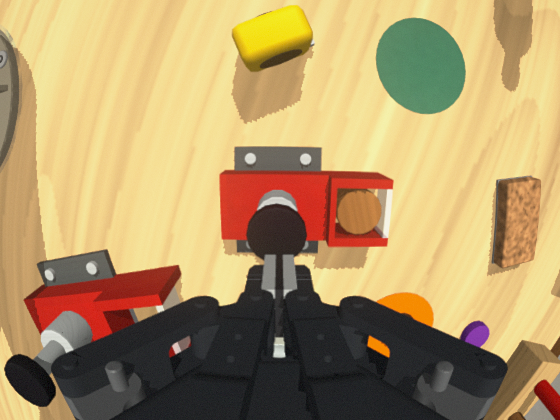

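View pics/both1.png

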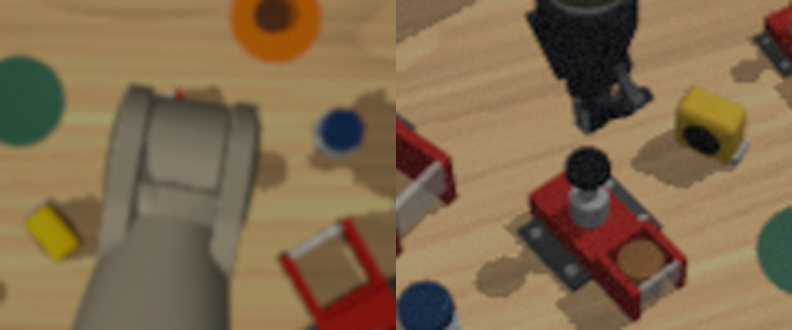

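```bash
cat >> h.py <<'E'
def wray(u,v,c):
    K=c["K"];T=c["world_from_camera"];d=np.array([u-K[0,2],v-K[1,2]])/K[0,0];r=np.linalg.norm(d);s=np.sin(r)/max(r,1e-9)
    return T[:3,3],T[:3,:3]@np.array([d[0]*s,-d[1]*s,-np.cos(r)])
def wz(u,v,c,z):
    o,d=wray(u,v,c);return o+d*(z-o[2])/d[2]
E
python3 - <<'E'
from h import *
c=calibration("wrist");im=cv2.cvtColor(cv2.imread("pics/wrist1.png"),cv2.COLOR_BGR2HSV)
m=cv2.inRange(im,(65,60,30),(95,255,255));cs,_=cv2.findContours(m,0,1);k=max(cs,key=cv2.contourArea)
P=np.array([wz(*p[0],c,0)[:2] for p in k],np.float32);print("green",cv2.minEnclosingCircle(P))
print("cap",wz(276,231,c,.105),"plug2",wz(359,212,c,.042),"front corners",wz(392,178,c,.046),wz(391,245,c,.046), "back",wz(221,172,c,.03))
p=wz(496,222,c,.0)
for q in [(498,178),(540,178),(533,265),(495,270)]:print("sander",wz(*q,c,.022))
E
```

```text
green ((0.5210983753204346, 0.19522489607334137), 0.04931974038481712)
cap [0.43450143 0.01842462 0.105     ] plug2 [0.50157649 0.03918211 0.042     ] front corners [0.51532674 0.07699408 0.046     ] [0.54076442 0.02287742 0.046     ] back [0.3799275  0.02783858 0.03      ]
sander [0.63854064 0.12446372 0.022     ]
sander [0.6995865  0.15113467 0.022     ]
sander [0.75381489 0.05766756 0.022     ]
sander [0.69375611 0.03338458 0.022     ]
```

Call:
arm_command:
  steps:
    - {"tx": 0, "ty": -1, "tz": 20, "rx": 0, "ry": 0, "rz": 0, "grip": 1}
    - {"tx": 0, "ty": 0, "tz": 20, "rx": 0, "ry": 0, "rz": 0, "grip": 1}
    - {"tx": 0, "ty": 0, "tz": 10, "rx": 0, "ry": 0, "rz": 0, "grip": 1}
    - {"tx": 0, "ty": 0, "tz": 5, "rx": 0, "ry": 0, "rz": 0, "grip": 1}
    - {"tx": 0, "ty": 0, "tz": 4, "rx": 0, "ry": 0, "rz": 0, "grip": 1}
    - {"tx": 0, "ty": 0, "tz": 0, "rx": 0, "ry": 0, "rz": 0, "grip": 1}

```text
time_s: 3.25
eef_pos: [0.4368, 0.017, 0.1026]
eef_rot: [3.141, -0.0, 1.929]
ft_force: [0.2, 1.0, 1.3]
finger_gap: 0.0002
```

Call:
arm_command:
  steps:
    - {"tx": 0, "ty": 0, "tz": 4, "rx": 0, "ry": 0, "rz": 0, "grip": 1}
    - {"tx": 0, "ty": 0, "tz": 4, "rx": 0, "ry": 0, "rz": 0, "grip": 1}
    - {"tx": 0, "ty": 0, "tz": 4, "rx": 0, "ry": 0, "rz": 0, "grip": 1}
    - {"tx": 0, "ty": 0, "tz": 4, "rx": 0, "ry": 0, "rz": 0, "grip": 1}
    - {"tx": 0, "ty": 0, "tz": 4, "rx": 0, "ry": 0, "rz": 0, "grip": 1}
    - {"tx": 0, "ty": 0, "tz": 4, "rx": 0, "ry": 0, "rz": 0, "grip": 1}
    - {"tx": 0, "ty": 0, "tz": 0, "rx": 0, "ry": 0, "rz": 0, "grip": 1}

```text
time_s: 4.12
eef_pos: [0.4367, 0.0167, 0.078]
eef_rot: [3.141, 0.0, 1.929]
ft_force: [2.5, 1.6, 2.8]
finger_gap: -0.0
```

Call:
arm_command:
  steps:
    - {"tx": 0, "ty": 0, "tz": 2, "rx": 0, "ry": 0, "rz": 0, "grip": 1}
    - {"tx": 0, "ty": 0, "tz": 1, "rx": 0, "ry": 0, "rz": 0, "grip": 1}
    - {"tx": 0, "ty": 0, "tz": 0, "rx": 0, "ry": 0, "rz": 0, "grip": 1}

```text
time_s: 4.5
eef_pos: [0.4367, 0.0167, 0.0753]
eef_rot: [3.141, 0.0, 1.929]
ft_force: [1.3, 1.2, 3.4]
finger_gap: -0.0002
```

No stop felt yet; a little further.

Call:
arm_command:
  steps:
    - {"tx": 0, "ty": 0, "tz": 1, "rx": 0, "ry": 0, "rz": 0, "grip": 1}
    - {"tx": 0, "ty": 0, "tz": 0, "rx": 0, "ry": 0, "rz": 0, "grip": 1}

```text
time_s: 4.75
eef_pos: [0.4368, 0.0167, 0.0749]
eef_rot: [3.141, 0.001, 1.929]
ft_force: [-0.5, 2.4, 9.8]
finger_gap: -0.0001
```

Call:
arm_command:
  steps:
    - {"tx": 0, "ty": 0, "tz": 0.5, "rx": 0, "ry": 0, "rz": 0, "grip": 1}
    - {"tx": 0, "ty": 0, "tz": 0, "rx": 0, "ry": 0, "rz": 0, "grip": 1}

```text
time_s: 5.0
eef_pos: [0.4368, 0.0167, 0.0749]
eef_rot: [3.141, 0.001, 1.929]
ft_force: [-2.2, 1.8, 14.0]
finger_gap: -0.0001
```

Run:
```python
from h import *
cv2.imwrite("pics/wrist2.png",cv2.cvtColor(read_camera("wrist"),cv2.COLOR_RGB2BGR))
```

```text
(no output)
```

View pics/wrist2.png

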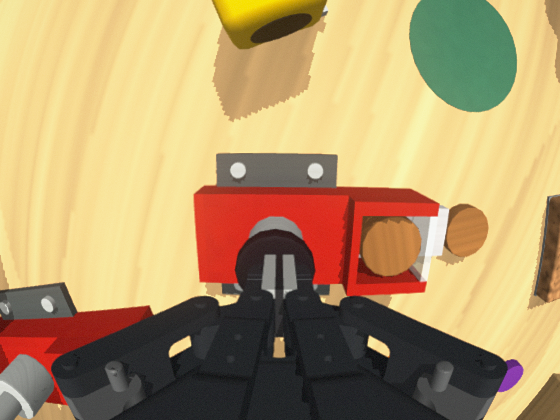

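Call:
arm_command:
  steps:
    - {"tx": 0, "ty": 0, "tz": -4, "rx": 0, "ry": 0, "rz": 0, "grip": 1}
    - {"tx": 0, "ty": 0, "tz": -6, "rx": 0, "ry": 0, "rz": 0, "grip": 1}
    - {"tx": 0, "ty": 0, "tz": -8, "rx": 0, "ry": 0, "rz": 0, "grip": 1}
    - {"tx": 0, "ty": 0, "tz": -10, "rx": 0, "ry": 0, "rz": 0, "grip": 1}
    - {"tx": 0, "ty": 0, "tz": -10, "rx": 0, "ry": 0, "rz": 0, "grip": 1}
    - {"tx": 0, "ty": 0, "tz": -20, "rx": 0, "ry": 0, "rz": 0, "grip": 1}
    - {"tx": 0, "ty": 0, "tz": -20, "rx": 0, "ry": 0, "rz": 0, "grip": 1}
    - {"tx": 0, "ty": 0, "tz": 0, "rx": 0, "ry": 0, "rz": 0, "grip": 1}

```text
time_s: 6.05
eef_pos: [0.4378, 0.0167, 0.1534]
eef_rot: [3.139, 0.002, 1.929]
ft_force: [0.7, -0.4, 0.2]
finger_gap: -0.0001
```

Run:
```python
from h import *
c=calibration("wrist")
for n in ("wrist","scene"): cv2.imwrite(f"pics/{n}3.png",cv2.cvtColor(read_camera(n),cv2.COLOR_RGB2BGR))
b=cv2.imread("pics/scene3.png")[140:290,190:380]
cv2.imwrite("pics/scene3z.png",cv2.resize(b,None,fx=4,fy=4,interpolation=cv2.INTER_CUBIC))
np.savez("w3.npz",K=c["K"],T=c["world_from_camera"])
```

```text
(no output)
```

View pics/wrist3.png

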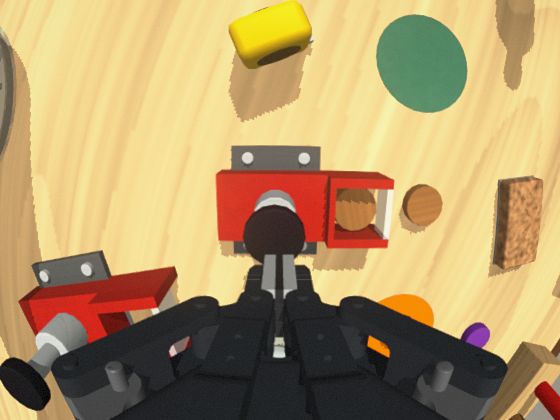

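View pics/scene3z.png

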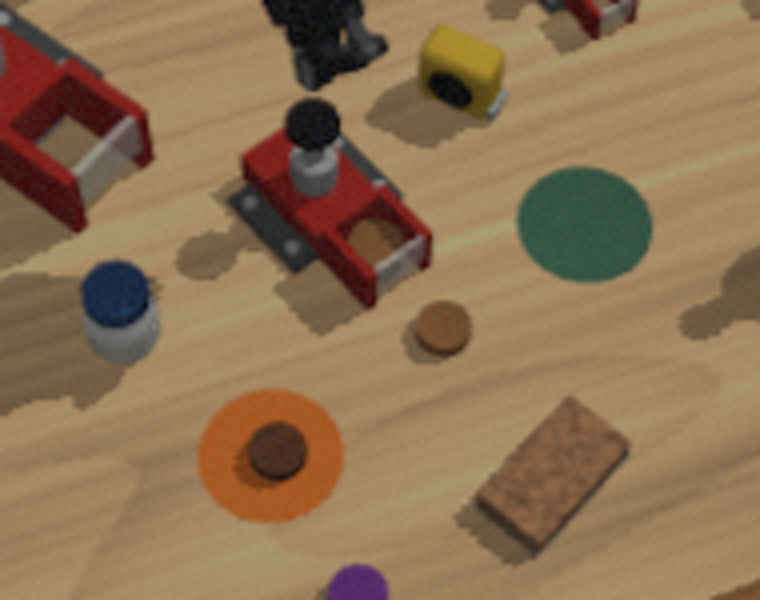

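One plug is out (wrist 422,205; scene zoom 443,326), the plunger is up and the stack has dropped. I measure the plug next.

Run:
```python
from h import *
f=np.load("w3.npz");c=dict(K=f["K"],world_from_camera=f["T"])
o1,d1=wray(423,204,c);print("wrist@14",wz(423,204,c,.014))
u,v=190+443/4-.375,140+325/4-.375
print("scene@14",onz("scene",u,v,.014))
o2,d2=ray("scene",u,v);d2=d2/np.linalg.norm(d2);t=np.linalg.lstsq(np.c_[d1,-d2],o2-o1,rcond=None)[0];print("tri",o1+t[0]*d1,o2+t[1]*d2)
im=cv2.cvtColor(cv2.imread("pics/wrist3.png"),cv2.COLOR_BGR2HSV)
m=cv2.inRange(im,(65,60,30),(95,255,255));cs,_=cv2.findContours(m,0,1);k=max(cs,key=cv2.contourArea)
print(cv2.minEnclosingCircle(np.array([wz(*p[0],c,0)[:2] for p in k],np.float32)))
print(read_state()["eef_pos"])
```

```text
wrist@14 [0.56658436 0.06423043 0.014     ]
scene@14 [0.57197237 0.06283826 0.014     ]
tri [0.56940266 0.06394793 0.00883196] [0.5694269  0.06403573 0.00884038]
((0.5199430584907532, 0.19319070875644684), 0.04899759963154793)
[0.43647287 0.01683542 0.1516141 ]
```

Call:
arm_command:
  steps:
    - {"tx": -15, "ty": 35, "tz": 0, "rx": 0, "ry": 0, "rz": 0, "grip": 0.7}
    - {"tx": -15, "ty": 35, "tz": 0, "rx": 0, "ry": 0, "rz": 0, "grip": 0.7}
    - {"tx": -14, "ty": 35, "tz": 0, "rx": 0, "ry": 0, "rz": 0, "grip": 0.7}
    - {"tx": -14, "ty": 36, "tz": 0, "rx": 0, "ry": 0, "rz": 0, "grip": 0.7}
    - {"tx": 0, "ty": 0, "tz": 40, "rx": 0, "ry": 0, "rz": 0, "grip": 0.7}
    - {"tx": 0, "ty": 0, "tz": 40, "rx": 0, "ry": 0, "rz": 0, "grip": 0.7}
    - {"tx": 0, "ty": 0, "tz": 40, "rx": 0, "ry": 0, "rz": 0, "grip": 0.7}
    - {"tx": 0, "ty": 0, "tz": 0, "rx": 0, "ry": 0, "rz": 0, "grip": 0.7}

```text
time_s: 7.15
eef_pos: [0.5847, 0.0124, 0.0275]
eef_rot: [-3.133, -0.004, 1.929]
ft_force: [-0.9, -0.4, 0.2]
finger_gap: 0.0258
```

Run:
```python
from h import *
print(read_state()["eef_pos"],read_state()["finger_gap"])
for n in ("wrist","scene"): cv2.imwrite(f"pics/{n}4.png",cv2.cvtColor(read_camera(n),cv2.COLOR_RGB2BGR))
b=cv2.imread("pics/scene4.png")[140:290,190:380]
cv2.imwrite("pics/scene4z.png",cv2.resize(b,None,fx=4,fy=4,interpolation=cv2.INTER_CUBIC))
```

```text
[0.58474373 0.01237261 0.027451  ] 0.0257586905582409
```

View pics/wrist4.png

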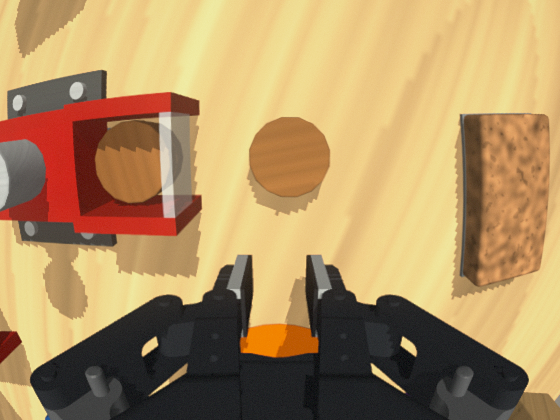

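View pics/scene4z.png

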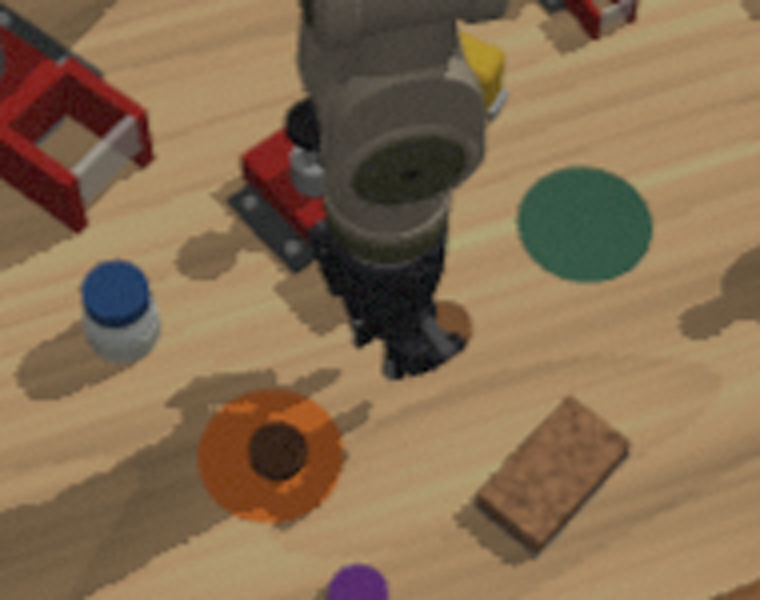

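Call:
arm_command:
  steps:
    - {"tx": 0, "ty": 3, "tz": 10, "rx": 0, "ry": 0, "rz": 0, "grip": 0.7}
    - {"tx": 0, "ty": 0, "tz": 6, "rx": 0, "ry": 0, "rz": 0, "grip": 0.7}
    - {"tx": 0, "ty": 0, "tz": 4, "rx": 0, "ry": 0, "rz": 0, "grip": 0.7}
    - {"tx": 0, "ty": 0, "tz": 0, "rx": 0, "ry": 0, "rz": 0, "grip": 0.7}

```text
time_s: 7.75
eef_pos: [0.5915, 0.013, 0.0116]
eef_rot: [-3.141, -0.0, 1.929]
ft_force: [0.3, 0.3, -0.2]
finger_gap: 0.0256
```

Call:
arm_command:
  steps:
    - {"tx": 0, "ty": -3, "tz": 3, "rx": 0, "ry": 0, "rz": 0, "grip": 0.7}
    - {"tx": 0, "ty": 0, "tz": 3, "rx": 0, "ry": 0, "rz": 0, "grip": 0.7}
    - {"tx": 0, "ty": 0, "tz": 0, "rx": 0, "ry": 0, "rz": 0, "grip": 0.7}

```text
time_s: 8.12
eef_pos: [0.5887, 0.0119, 0.0056]
eef_rot: [-3.141, -0.0, 1.929]
ft_force: [-0.2, -0.3, -0.1]
finger_gap: 0.0256
```

Run:
```python
from h import *
c=calibration("wrist");print(read_state()["eef_pos"])
cv2.imwrite(f"pics/wrist5.png",cv2.cvtColor(read_camera("wrist"),cv2.COLOR_RGB2BGR))
```

```text
[0.58868268 0.01188944 0.00555413]
```

View pics/wrist5.png

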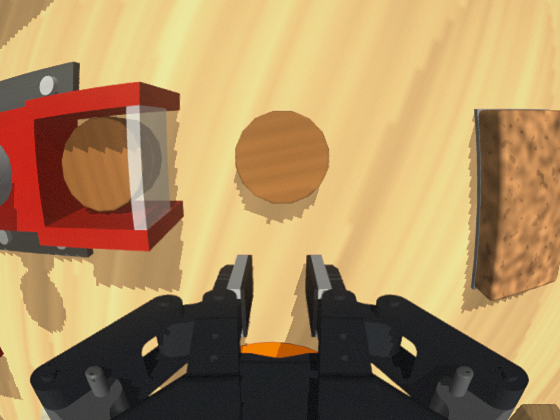

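Call:
arm_command:
  steps:
    - {"tx": 10, "ty": 0, "tz": 0, "rx": 0, "ry": 0, "rz": 0, "grip": 0.7}
    - {"tx": 10, "ty": 0, "tz": 0, "rx": 0, "ry": 0, "rz": 0, "grip": 0.7}
    - {"tx": 6, "ty": 0, "tz": 0, "rx": 0, "ry": 0, "rz": 0, "grip": 0.7}
    - {"tx": 5, "ty": 0, "tz": 0, "rx": 0, "ry": 0, "rz": 0, "grip": 0.7}
    - {"tx": 5, "ty": 0, "tz": 0, "rx": 0, "ry": 0, "rz": 0, "grip": 0.7}
    - {"tx": 7, "ty": 0, "tz": 0, "rx": 0, "ry": 0, "rz": 0, "grip": 0.7}
    - {"tx": 7, "ty": 0, "tz": 0, "rx": 0, "ry": 0, "rz": 0, "grip": 0.7}
    - {"tx": 0, "ty": 0, "tz": 0, "rx": 0, "ry": 0, "rz": 0, "grip": 0.7}

```text
time_s: 9.18
eef_pos: [0.5711, 0.0593, 0.0058]
eef_rot: [-3.141, -0.0, 1.93]
ft_force: [-0.4, 1.0, 0.3]
finger_gap: 0.0256
```

Run:
```python
from h import *
print(read_state()["eef_pos"])
cv2.imwrite(f"pics/wrist6.png",cv2.cvtColor(read_camera("wrist"),cv2.COLOR_RGB2BGR))
```

```text
[0.5711313  0.05930486 0.00577359]
```

View pics/wrist6.png

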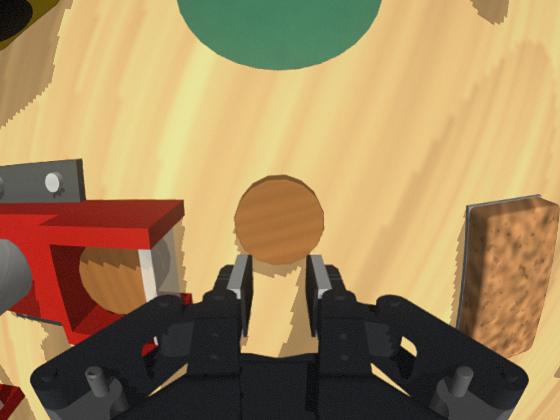

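Call:
arm_command:
  steps:
    - {"tx": 8, "ty": 0, "tz": 0, "rx": 0, "ry": 0, "rz": 0, "grip": 0.7}
    - {"tx": 12, "ty": 0, "tz": 0, "rx": 0, "ry": 0, "rz": 0, "grip": 0.7}
    - {"tx": 12, "ty": 0, "tz": 0, "rx": 0, "ry": 0, "rz": 0, "grip": 0.7}
    - {"tx": 12, "ty": 0, "tz": 0, "rx": 0, "ry": 0, "rz": 0, "grip": 0.7}
    - {"tx": 12, "ty": 0, "tz": 0, "rx": 0, "ry": 0, "rz": 0, "grip": 0.7}
    - {"tx": 12, "ty": 0, "tz": 0, "rx": 0, "ry": 0, "rz": 0, "grip": 0.7}
    - {"tx": 12, "ty": 0, "tz": 0, "rx": 0, "ry": 0, "rz": 0, "grip": 0.7}
    - {"tx": 6, "ty": 0, "tz": 0, "rx": 0, "ry": 0, "rz": 0, "grip": 0.7}

```text
time_s: 10.22
eef_pos: [0.5409, 0.1401, 0.0058]
eef_rot: [-3.142, -0.0, 1.93]
ft_force: [-0.2, -0.6, -0.2]
finger_gap: 0.0254
```

Call:
arm_command:
  steps:
    - {"tx": 6, "ty": 0, "tz": 0, "rx": 0, "ry": 0, "rz": 0, "grip": 0.7}
    - {"tx": 6, "ty": 0, "tz": 0, "rx": 0, "ry": 0, "rz": 0, "grip": 0.7}
    - {"tx": 4, "ty": 0, "tz": 0, "rx": 0, "ry": 0, "rz": 0, "grip": 0.7}
    - {"tx": 0, "ty": 0, "tz": 0, "rx": 0, "ry": 0, "rz": 0, "grip": 0.7}

```text
time_s: 10.72
eef_pos: [0.5356, 0.1545, 0.0058]
eef_rot: [3.142, -0.0, 1.929]
ft_force: [0.0, -0.4, -0.5]
finger_gap: 0.0257
```

Run:
```python
from h import *
c=calibration("wrist");np.savez("w7.npz",K=c["K"],T=c["world_from_camera"]);print(read_state()["eef_pos"])
for n in ("wrist","scene"): cv2.imwrite(f"pics/{n}7.png",cv2.cvtColor(read_camera(n),cv2.COLOR_RGB2BGR))
```

```text
[0.53562443 0.15445522 0.00579639]
```

View pics/wrist7.png

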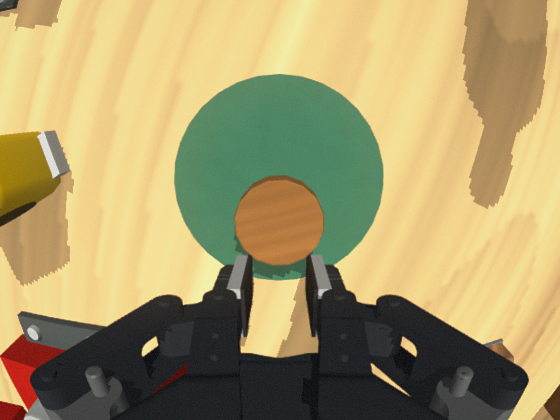

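Call:
arm_command:
  steps:
    - {"tx": 4, "ty": 0, "tz": 0, "rx": 0, "ry": 0, "rz": 0, "grip": 0.7}
    - {"tx": 6, "ty": 0, "tz": 0, "rx": 0, "ry": 0, "rz": 0, "grip": 0.7}
    - {"tx": 5, "ty": 0, "tz": 0, "rx": 0, "ry": 0, "rz": 0, "grip": 0.7}
    - {"tx": 3, "ty": 0, "tz": 0, "rx": 0, "ry": 0, "rz": 0, "grip": 0.7}
    - {"tx": 0, "ty": 0, "tz": 0, "rx": 0, "ry": 0, "rz": 0, "grip": 0.7}
    - {"tx": -10, "ty": 0, "tz": 0, "rx": 0, "ry": 0, "rz": 0, "grip": 0.7}
    - {"tx": -20, "ty": 0, "tz": 0, "rx": 0, "ry": 0, "rz": 0, "grip": 0.7}
    - {"tx": 0, "ty": 0, "tz": -20, "rx": 0, "ry": 0, "rz": 0, "grip": 0.7}

```text
time_s: 11.82
eef_pos: [0.5396, 0.1405, 0.0247]
eef_rot: [-3.139, -0.0, 1.926]
ft_force: [-0.3, -0.1, 0.3]
finger_gap: 0.0255
```

Call:
arm_command:
  steps:
    - {"tx": 0, "ty": 0, "tz": -40, "rx": 0, "ry": 0, "rz": 0, "grip": 0.7}
    - {"tx": 0, "ty": 0, "tz": -40, "rx": 0, "ry": 0, "rz": 0, "grip": 0.7}
    - {"tx": 0, "ty": 0, "tz": -40, "rx": 0, "ry": 0, "rz": 0, "grip": 0.7}
    - {"tx": 0, "ty": 0, "tz": -40, "rx": 0, "ry": 0, "rz": 0, "grip": 0.7}
    - {"tx": 0, "ty": 0, "tz": 0, "rx": 0, "ry": 0, "rz": 0, "grip": 0.7}
    - {"tx": 0, "ty": 0, "tz": 0, "rx": 0, "ry": 0, "rz": 0, "grip": 0.7}

```text
time_s: 12.58
eef_pos: [0.5401, 0.1419, 0.1854]
eef_rot: [-3.141, 0.0, 1.928]
ft_force: [-0.2, -1.1, -0.6]
finger_gap: 0.026
```

Run:
```python
from h import *
c=calibration("wrist");print(read_state()["eef_pos"])
I={n:read_camera(n) for n in("wrist","scene","top")}
for n in I: cv2.imwrite(f"pics/{n}8.png",cv2.cvtColor(I[n],cv2.COLOR_RGB2BGR))
im=cv2.cvtColor(I["wrist"],cv2.COLOR_RGB2HSV)
m=cv2.inRange(im,(65,60,30),(95,255,255));cs,_=cv2.findContours(m,0,1);k=max(cs,key=cv2.contourArea)
print("green",cv2.minEnclosingCircle(np.array([wz(*p[0],c,0)[:2] for p in k],np.float32)))
x,y,w,h=cv2.boundingRect(k);hole=np.zeros_like(m);cv2.drawContours(hole,[cv2.convexHull(k)],-1,255,-1)
b=cv2.morphologyEx(cv2.inRange(im,(5,80,60),(22,255,255))&hole,cv2.MORPH_OPEN,np.ones((5,5)));cs,_=cv2.findContours(b,0,1);q=max(cs,key=cv2.contourArea)
print("plug",cv2.minEnclosingCircle(np.array([wz(*p[0],c,.014)[:2] for p in q],np.float32)))
z=cv2.imread("pics/scene8.png")[140:290,190:380];cv2.imwrite("pics/scene8z.png",cv2.resize(z,None,fx=4,fy=4,interpolation=cv2.INTER_CUBIC))
```

```text
[0.54007841 0.14193268 0.18542668]
green ((0.5199601054191589, 0.19299601018428802), 0.04891393706202507)
plug ((0.5194934010505676, 0.19521522521972656), 0.019807979464530945)
```

View pics/wrist8.png

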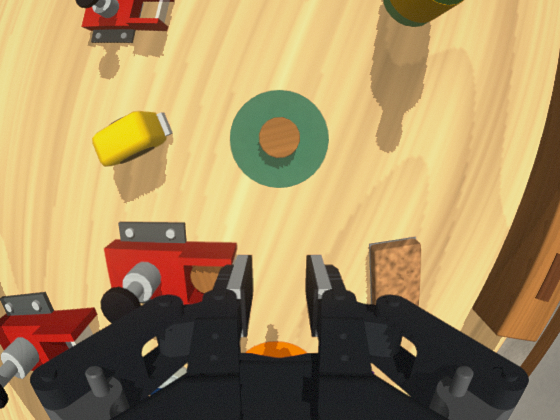

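View pics/scene8z.png

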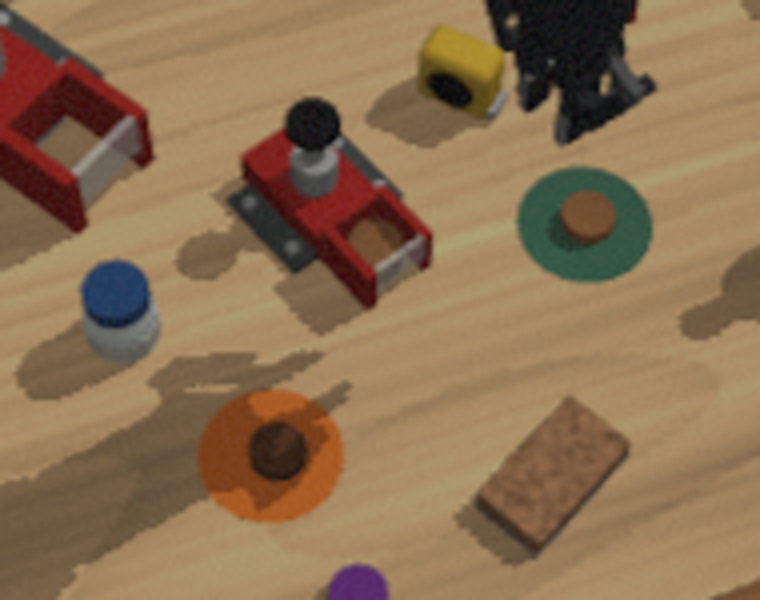

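The plug sits within about 2 mm of the mark's centre. The plunger is up, the magazine is full of two, and nothing else has moved.

```bash
python3 -c "
from bench import *
print(sign_off())"
```

```text
the job is handed in; nothing more can be done
None
```

I pressed the middle-sized dispenser's plunger once, slowly. It met its stop at z ≈ 0.075 m with about 14 N on the tool. One plug came out and the plunger came back up. I then cradled the plug between the slightly opened fingertips and slid it about 139 mm along the bench onto the green mark, then lifted clear. I handed the job in at about 13 s; it gave no verdict.

**Last checks:**
- **Plug position:** the wrist camera puts the plug's centre about 2 mm from the mark's centre (30 mm allowed), lying flat.
- **Dispenser:** the plunger looks fully up. The stack looks one plug lower and still on the magazine's axis. I judged this by eye and could not see the bottom plug directly.
- **Other things:** the jar, tape, sander and reject look unmoved in the scene view. I did not compare the mallet, chisel and glue specifically, but the arm never worked near them.

**Disagreements:**
- Heights triangulated from the top and scene cameras mostly came out 4 to 7 mm low against the given sizes. The ejected plug's top face, from the wrist and scene views, read 9 mm instead of 14.
- The horizontal positions from the different views mostly agreed to 2 to 5 mm, so I relied on those.

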